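Take the bearing play out of a buggy wheel

TASK

Rock the wheel on its stand to feel its bearing play: press its edge down to the stop on the post's side, then on the opposite side, never harder than about 15 N. Turn the wing nut clockwise until the play is just gone but the bearing is not clamped hard, then rock both edges again in the same order, pressing with 5 N or so, to check that they no longer give, and let go.

Things in the scene. Friction and masses are not known exactly. Their poses are not given: they have to be found in the camera images.
- stand: Flat aluminium base plate, 130 (x) by 230 (y) by 16 mm, fixed to the table, turned at random. Origin: centre of its underside, on the axle line, at table height; z up. A steel post (18 mm across, top 56 mm above the table) stands at its +y end, 98 mm from the axle: the post's side.
- axle: Fixed upright steel axle in the stand's middle, same origin and axes as the stand. It carries the wing nut and under it a spring washer, 54 mm across. Two nubs on the washer lie 24 mm from the axle, towards the post and opposite, just over the wheel's hub. The gap between nubs and hub is the play: at first 1.0 to 2.8 mm, not known. Bearing on the hub, the washer is a spring of about 12 N per mm, stiffening to 20.
- wheel: Rubber-tyred toy-buggy wheel, 110 mm across, 40 mm thick, lying flat on the axle; its top is 90 mm above the table when level. Origin: its centre, 70 mm above the table; z is up when level. It rocks only about a line along the stand's x through the middle of its top face, and does not spin. It starts leaning a little and, let go, stays in its lean, resting on the nub if pressed that far. More than 20 N from the fingers harms the bearing.
- edge_post (a point): Point on top of the tyre, 45 mm from the axle towards the post: press straight down here. The edge gives freely (under about 0.5 N) until the hub meets a washer nub, at a lean of gap / 24 mm, so 2 to 5 mm down here; beyond that it yields about 0.37 mm per N.
- edge_far (a point): Point on top of the tyre, 45 mm from the axle on the side opposite the post: press straight down here. It gives in the same way as the other edge.
- nut_grip (a point): Wing nut: steel bar 42 mm long (this point's x), 12 mm thick (y), 30 mm high, its top 139.5 mm above the table, on a disc 30 mm across and 6 mm thick. The point is on the axle, 12 mm below the bar's top. At the start the bar lies along the stand's x. It turns up to 2.2 rad clockwise from above, and back, rubbing with 0.15 N m, more under load, and stays where left.
- nut_foot (a point): Centre of the nut's underside, on the axle, 103.5 mm above the table. Turning the nut clockwise lowers the washer 2.5 mm per rad. The play is gone, and the bearing not clamped hard, when the washer rests on the hub with 2 to 14 N: aim for about 7 N, which is 0.22 rad past the angle at which the gap closes.
- spare_wheel: Spare wheel lying flat on the table, 110 mm across, 40 mm high. Leave it alone. Origin: centre of its underside.
- driver: Screwdriver lying on the table. Leave it alone. Origin: under its middle.
- oil: Small closed bottle, 40 mm across and 90 mm high. Leave it standing. Origin: centre of its underside.
- tray: Empty parts tray, 140 by 100 by 30 mm. Leave it alone. Origin: centre of its underside.

How it is judged:
By the outcome, as a careful person would: the job done as asked, in the order asked, and still so for the second after the job is handed in, with the robot touching nothing.
It also fails if it takes over 67 s, if anything falls off the work surface, if the arm or the gripper's body presses on something with over 40 N, if the wrist force passes 120 N, or if a joint passes its speed limit or range.

ROBOT

A 7-joint arm with a two-finger parallel gripper is mounted at the origin on the work surface. World frame = base frame: x ahead of the robot, y to its left, z up, the work surface at z = 0. Lengths are in mm, angles in rad, forces in N, time in s.
With the tool pointing down it reaches from about 350 to 900 mm from the base axis. Payload 7.2 kg.
Tool frame: the origin (TCP) lies midway between the tips of the shut fingers; the grasp point (between the pads) lies 19 mm behind it; z points along the fingers, y is the direction in which the jaws open and shut (so a half turn about z gives the same grasp; the last joint's range is limited). The gripper opens to 85 mm and grips with 20 to 120 N. Pads are 22 mm wide; open, the fingers measure 114 mm over their backs; the gripper's body (76 mm by 85 mm) begins 54 mm behind the grasp point. The pads swing forward as they close: fully open they stand 13 mm farther back than shut.
Start: joints at [-1.281, 0.411, -0.013, 1.596, 0.006, 1.134, -0.082], TCP at [218.893, 585.418, 231.297] pointing down, gripper open.
Joint ranges: [-2.95, 2.95], [-0.29, 1.99], [-1.47, 1.44], [0.14, 2.54], [-1.03, 4.17], [0.13, 1.85], [-2.86, 2.86]. Speed limits (rad/s): [2.39, 2.39, 3.01, 3.01, 3.14, 3.14, 3.14].

INTERFACE

Orientations are given as a unit quaternion [x, y, z, w].
In Python, from cell import monitor, read_camera, get_calibration, ticket, spotter gives the robot as it stands. The module is installed in compiled form; this text tells all that it offers.
- The arm moves only by the tool send_rows, never from a script. Its argument "deltas" is a list that holds one entry, the list of rows, each a list of 7 numbers: the turn, a rotation vector about the tool's x, y, z in rad, then the shift along the tool's x, y, z in cm, then the opening in per cent of the stroke, from 0 (shut) to 100 (fully open). A call has 1 to 12 rows; each row shifts and turns the commanded pose from where the row before left it, along the tool's axes as they then stand; what a row does not reach is not made up. A row lasts 1/8 s, in which the tool goes at most 62.5 mm and 10.7 degrees, less where a joint would pass 70% of its speed; a pose out of reach is approached as far as the arm can. A call is refused whole if a number of a shift passes 6.25 or a number of a turn 0.188, either way. A call with a gripper value outside its range is refused whole. The fingers move at their own pace and stop on an object; "squeeze" is the grip in N (left out, the last holds). Time passes only in rows, so rows that do not move let the fingers close. It gives the time, the measured TCP pose, the force and the opening at its end, in the units of the state.
- monitor.read_state(): the state, without advancing time (a new reading comes with each control period).
- read_camera(name): name is "scene" or "top" or "wrist"; returns the picture (384x512x3 uint8, red, green, blue); there is no depth.
- get_calibration(name): a dict with "fx", "fy", "cx", "cy" (pixels), "rvec" (rotation vector, rad) and "tvec" (3), from world to camera coordinates, as OpenCV has them. Camera axes: x right, y down, z forward; pixel columns grow to the right and rows downward; lengths in mm; the calibration is good to about 2 mm. A picture is of the moment at which its call begins: read the wrist's pose just before it. get_calibration takes no time and is no camera call; for the wrist camera it gives the pose at the moment of the call.
- ticket.sign_off(): hands the job in, once; it reports no verdict.
Trained networks look in the newest picture that a camera, given by its name, has taken for a name from the list of things; names that differ only in an ending like _2 or _b are one class to them, and where a whole thing is asked for, a point or a joint stands for the part that bears it (a point fixed in the world has none). Each returns a list of dicts, best first, with "p" (0 to 1); they miss things now and then, are a little off and sometimes report something else, mostly with a low value. They report only what shows in the picture. A call takes as long as a camera call.
- spotter.look_for(camera, query): "pixel" ([column, row] in pixels, amid what is visible of it).
- spotter.regions_of(camera, query): "pixels" (384x512 bool, what is visible of it) and "pixel" ([column, row] in pixels, amid what is visible of it).
- spotter.place_of(camera, query): "pixel" ([column, row] in pixels: a listed point, or the origin of a listed thing).
The state is a dict: "clock": time; "joint_positions": joint angles; "dq": joint speeds; "effort": joint torques, N m; "tcp_pos": TCP position; "tcp_rot": TCP orientation; "contact_force": force on the tool from outside, world axes, zero at the start; "torque": the same for the moment, N m; "grip_width": finger opening in mm.
Only numpy, scipy, OpenCV 4.12 (cv2) and the standard library are available. Lean on these libraries where they do the work, as an engineer would, in place of code of your own. Each camera call takes 0.05 s, during which the arm holds its last target.

## Working session

There is one attempt and no reset: what is moved stays moved. The work goes in short steps, Python scripts to look and compute and a tool call to move; the robot and the scene stay as the last step left them, time stands still between calls to the robot, and variables do not carry over. Pictures are saved under pics/ and viewed, and the job is handed in when it is done.

Besides the shell and the picture viewer there is one more tool, called as name([rows], argument=value, ...), one row to a line, values as JSON. send_rows: Moves the arm, as the interface text tells. Its arguments: {"type":"object","properties":{"deltas":{"type":"array","items":{"type":"array","items":{"type":"array","items":{"type":"number"}}}},"squeeze":{"type":"number"}},"required":["deltas"]}

```bash
mkdir -p pics; cat > h.py <<'E'
import numpy as np, cv2
from cell import monitor, read_camera, get_calibration, ticket, spotter
from scipy.spatial.transform import Rotation as R
def ray(name,px,cal=None):
    c=cal or get_calibration(name)
    Rm=R.from_rotvec(np.array(c['rvec']).ravel()).as_matrix(); t=np.array(c['tvec']).ravel()
    d=np.array([(px[0]-c['cx'])/c['fx'],(px[1]-c['cy'])/c['fy'],1.])
    return -Rm.T@t, Rm.T@d
def atz(name,px,z,cal=None):
    o,d=ray(name,px,cal); return o+d*(z-o[2])/d[2]
def proj(name,P):
    c=get_calibration(name)
    K=np.array([[c['fx'],0,c['cx']],[0,c['fy'],c['cy']],[0,0,1.]])
    return cv2.projectPoints(np.array(P,float).reshape(-1,1,3),np.array(c['rvec'],float),np.array(c['tvec'],float),K,None)[0].reshape(-1,2)
def save(name,fn):
    im=read_camera(name); cv2.imwrite('pics/'+fn,im[:,:,::-1]); return im
E
python3 - <<'E'
from h import *
s=monitor.read_state(); print({k:np.round(v,3) for k,v in s.items()})
for n in ("top","scene"):
    save(n,n+'1.png')
    for q,z in (("stand",0),("wheel",70),("edge_post",90),("edge_far",90),("nut_grip",127.5),("nut_foot",103.5)):
        r=spotter.place_of(n,q)
        print(n,q,[(np.round(a['pixel'],1),round(a['p'],2),np.round(atz(n,a['pixel'],z),1)) for a in r[:3]])
E
```

```text
{'clock': np.float64(0.0), 'joint_positions': array([-1.281,  0.412, -0.013,  1.597,  0.006,  1.134, -0.082]), 'dq': array([-0.   , -0.   , -0.   , -0.001,  0.002,  0.001,  0.002]), 'effort': array([-1.0000e-03, -6.0062e+01,  6.8200e-01, -2.9942e+01,  1.4000e-02,
        1.0000e-02,  0.0000e+00]), 'tcp_pos': array([218.757, 584.91 , 230.435]), 'tcp_rot': array([ 0.178,  0.984, -0.001, -0.   ]), 'contact_force': array([ 0.286, -0.249,  0.762]), 'torque': array([ 0.008, -0.016, -0.004]), 'grip_width': np.float64(85.074)}
top stand [(array([246.2, 200. ]), 0.96, array([525.3,  29.1,   0. ]))]
top wheel [(array([248.1, 198.7]), 0.77, array([526. ,  22.1,  70. ]))]
top edge_post [(array([232.4, 189.4]), 0.75, array([547. ,  59.6,  90. ]))]
top edge_far [(array([261.5, 212.2]), 0.96, array([493.3, -11. ,  90. ]))]
top nut_grip [(array([245. , 203.7]), 0.72, array([512.1,  27.4, 127.5])), (array([249.2, 203.2]), 0.47, array([513.3,  17.7, 127.5]))]
top nut_foot [(array([246.2, 201.6]), 0.64, array([517.7,  25.5, 103.5]))]
scene stand [(array([270.9, 195.4]), 0.7, array([523.3,  24.1,   0. ]))]
scene wheel [(array([272.6, 184.9]), 0.97, array([525.8,  27.4,  70. ]))]
scene edge_post [(array([285.3, 184.4]), 0.58, array([535.5,  64.9,  90. ]))]
scene edge_far [(array([260.8, 168.8]), 0.59, array([480.6,  -9.4,  90. ])), (array([380.8, 222.8]), 0.36, array([658.1, 332.7,  90. ]))]
scene nut_grip [(array([273.5, 172.5]), 0.67, array([517.7,  28.3, 127.5]))]
scene nut_foot [(array([271.6, 176.1]), 0.52, array([515.2,  23.4, 103.5]))]
```

View pics/top1.png

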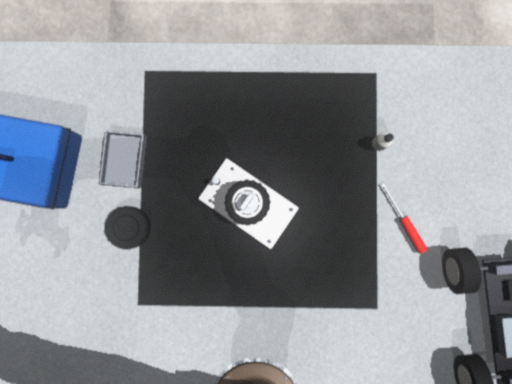

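View pics/scene1.png

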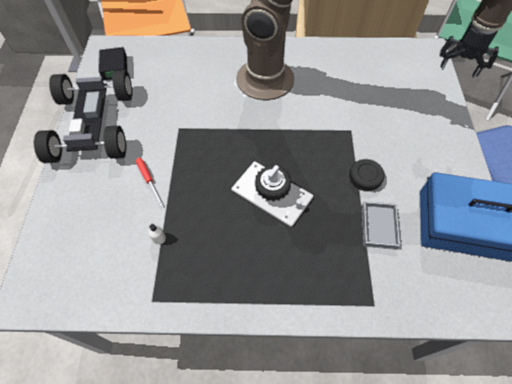

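The top view shows the stand at about (246,203) with its post to the upper left at (215,183). The spare wheel and tray are off to the left. Next I'll get the plate's angle and the wrist camera's mounting.

```bash
python3 - <<'E'
from h import *
read_camera("top")
r=spotter.regions_of("top","stand")[0]
m=r['pixels'].astype(np.uint8); print(m.sum(),r['p'])
c=max(cv2.findContours(m,0,2)[0],key=cv2.contourArea).reshape(-1,2)
P=np.array([atz("top",p,16)[:2] for p in c],np.float32)
print(cv2.minAreaRect(P)); print(cv2.boxPoints(cv2.minAreaRect(P)))
c=get_calibration("wrist"); s=monitor.read_state()
Rm=R.from_rotvec(np.ravel(c['rvec'])).as_matrix(); o=-Rm.T@np.ravel(c['tvec'])
T=R.from_quat(s['tcp_rot']).as_matrix()
print("cam in tool",T.T@(o-s['tcp_pos']),"\n",T.T@Rm.T,c['fx']); print(T)
for q in ("edge_post","edge_far"):print(q)
E
```

```text
4487 0.81
((517.0755615234375, 23.667633056640625), (229.95164489746094, 132.43447875976562), 56.26344680786133)
[[ 398.1546    -35.170853]
 [ 508.28714  -108.721664]
 [ 635.9965     82.50612 ]
 [ 525.864     156.05693 ]]
cam in tool [ 6.50535122e+01  1.02676522e-01 -1.42722939e+02] 
 [[-3.64841720e-06 -9.66257813e-01 -2.57576859e-01]
 [ 9.99999897e-01 -1.20586742e-04  4.38197224e-04]
 [-4.54471846e-04 -2.57576831e-01  9.66257714e-01]] 331.2665430788104
[[-9.36659939e-01  3.50240144e-01  3.02657481e-05]
 [ 3.50240145e-01  9.36659937e-01  5.65488489e-05]
 [-8.54303677e-06  6.35673213e-05 -9.99999998e-01]]
edge_post
edge_far
```

send_rows([
  [[0,0,0,-3.96,-3.51,0,0],[0,0,0,-3.96,-3.51,0,0],[0,0,0,-3.96,-3.51,0,0],[0,0,0,-3.96,-3.51,0,0],[0,0,0,-3.96,-3.51,0,0],[0,0,0,-3.96,-3.51,0,0],[0,0,0,-3.96,-3.51,0,0],[0,0,0,-3.96,-3.51,0,0],[0,0,0,-3.96,-3.51,0,0],[0,0,0,-3.96,-3.51,0,0],[0,0,0,-3.96,-3.51,0,0],[0,0,0,-3.96,-3.51,0,0]],
])

```text
clock: 2.3
tcp_pos: [517.3, 23.0, 231.6]
tcp_rot: [0.178, 0.984, 0.0, 0.0]
contact_force: [1.1, 1.2, -0.5]
grip_width: 0.4
```

send_rows([
  [[0,0,0.115,0,0,0,0],[0,0,0.116,0,0,0,0],[0,0,0,0,0,0,0],[0,0,0,0,0,0,0]],
])

```text
clock: 2.8
tcp_pos: [516.5, 24.7, 231.3]
tcp_rot: [0.289, 0.957, 0.0, 0.0]
contact_force: [0.5, -1.2, 0.4]
grip_width: 0.0
```

```bash
python3 - <<'E'
from h import *
s=monitor.read_state(); print(np.round(s['joint_positions'],3),s['tcp_pos'],s['tcp_rot'],s['contact_force'])
cal=get_calibration("wrist"); im=save("wrist","w1.png")
for q,z in (("stand",0),("wheel",70),("edge_post",90),("edge_far",90),("nut_grip",127.5),("nut_foot",103.5)):
    r=spotter.place_of("wrist",q)
    print(q,[(np.round(a['pixel'],1),round(a['p'],2),np.round(atz("wrist",a['pixel'],z,cal),1)) for a in r[:2]])
E
```

```text
[-0.472  0.23   0.395  1.877 -0.101  1.054  0.948] [516.46037365  24.70187585 231.33132894] [2.88746687e-01 9.57405529e-01 4.60226530e-05 3.80484571e-05] [ 0.4745771  -1.16002114  0.42767474]
stand [(array([256.3, 170.7]), 0.75, array([518.6,  26. ,   0. ]))]
wheel []
edge_post [(array([307.4, 186.4]), 0.6, array([541.5,  64. ,  90. ])), (array([256.9, 170.1]), 0.5, array([504.9,  35.1,  90. ]))]
edge_far [(array([208.8, 190.3]), 0.59, array([496.5, -10.2,  90. ]))]
nut_grip [(array([255.7, 199.8]), 0.66, array([518.1,  24.9, 127.5]))]
nut_foot [(array([256.2, 193. ]), 0.85, array([518.8,  25. , 103.5])), (array([206.8, 188. ]), 0.46, array([492.3,  -7.1, 103.5]))]
```

View pics/w1.png

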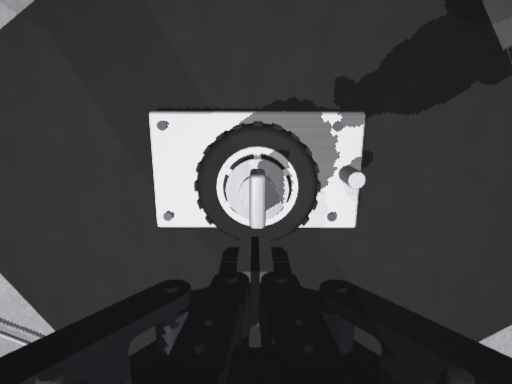

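The wrist view shows the bar lying along the tool's x, at about (257,198). The post is on the tool's +y side at (355,179), and the plate is square to the image. I'm going to edge_post and down.

send_rows([
  [[0,0,0,-0.17,4.65,0,0],[0,0,0,0,0,4.5,0],[0,0,0,0,0,4.5,0],[0,0,0,0,0,3.5,0],[0,0,0,0,0,0.5,0],[0,0,0,0,0,0,0],[0,0,0,0,0,0,0],[0,0,0,0,0,0,0]],
])

```text
clock: 4.15
tcp_pos: [544.5, 62.4, 102.6]
tcp_rot: [0.29, 0.957, 0.001, 0.001]
contact_force: [1.0, -0.5, -0.0]
grip_width: 0.0
```

```bash
cat > r.py <<'E'
from h import *
save("wrist",__import__('sys').argv[1])
F=[];Z=[]
s=monitor.read_state(); print(round(float(s['clock']),2),np.round(s['tcp_pos'],2),'F',np.round(s['contact_force'],2),'M',np.round(s['torque'],3),'q',np.round(s['joint_positions'],3))
E
python3 r.py w2.png
```

```text
4.2 [544.35  62.36 102.35] F [-0.13  0.05  0.2 ] M [0.013 0.017 0.009] q [-0.462  0.442  0.336  1.935 -0.199  0.795  0.966]
```

View pics/w2.png

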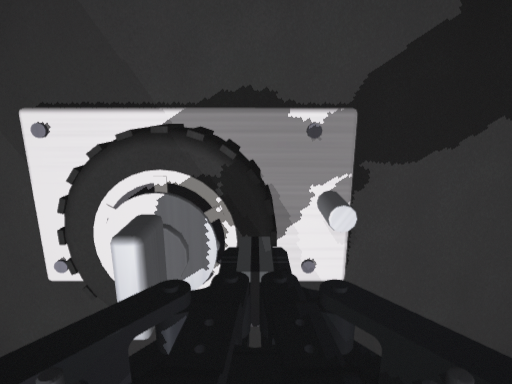

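The fingers stand over the tyre near its post-side rim at (256,240), and the nut bar at (140,260) sits beside the linkage. Stepping down.

send_rows([
  [[0,0,0,0,0,0.4,0],[0,0,0,0,0,0.4,0],[0,0,0,0,0,0.2,0],[0,0,0,0,0,0,0],[0,0,0,0,0,0,0]],
])

```text
clock: 4.82
tcp_pos: [543.8, 62.2, 91.3]
tcp_rot: [0.29, 0.957, -0.0, -0.0]
contact_force: [-0.4, 1.0, -0.1]
grip_width: -0.1
```

send_rows([
  [[0,0,0,0,0,0.15,0],[0,0,0,0,0,0.15,0],[0,0,0,0,0,0,0],[0,0,0,0,0,0,0]],
])

```text
clock: 5.32
tcp_pos: [543.7, 62.2, 88.2]
tcp_rot: [0.29, 0.957, -0.0, -0.0]
contact_force: [-0.3, 0.2, 0.4]
grip_width: 0.4
```

send_rows([
  [[0,0,0,0,0,0.1,0],[0,0,0,0,0,0,0],[0,0,0,0,0,0,0]],
])

```text
clock: 5.7
tcp_pos: [543.7, 62.2, 87.3]
tcp_rot: [0.29, 0.957, -0.0, 0.0]
contact_force: [-0.1, -0.9, -0.7]
grip_width: -0.1
```

send_rows([
  [[0,0,0,0,0,0.1,0],[0,0,0,0,0,0,0],[0,0,0,0,0,0,0]],
])

```text
clock: 6.08
tcp_pos: [543.7, 62.2, 86.3]
tcp_rot: [0.29, 0.957, 0.0, 0.0]
contact_force: [-0.5, 0.7, 1.3]
grip_width: -0.0
```

send_rows([
  [[0,0,0,0,0,0.1,0],[0,0,0,0,0,0,0],[0,0,0,0,0,0,0]],
])

```text
clock: 6.45
tcp_pos: [543.7, 62.1, 85.4]
tcp_rot: [0.29, 0.957, 0.0, 0.0]
contact_force: [-0.9, -0.8, 3.8]
grip_width: 0.2
```

send_rows([
  [[0,0,0,0,0,0.1,0],[0,0,0,0,0,0,0],[0,0,0,0,0,0,0]],
])

```text
clock: 6.82
tcp_pos: [543.7, 62.1, 84.6]
tcp_rot: [0.29, 0.957, 0.0, 0.0]
contact_force: [-2.6, -1.0, 6.6]
grip_width: -0.1
```

send_rows([
  [[0,0,0,0,0,0.1,0],[0,0,0,0,0,0,0],[0,0,0,0,0,0,0]],
])

```text
clock: 7.2
tcp_pos: [543.8, 62.0, 83.9]
tcp_rot: [0.29, 0.957, 0.0, 0.0]
contact_force: [-3.0, -1.3, 11.3]
grip_width: -0.2
```

```bash
cat > av.py <<'E'
from h import *
L=[]
for i in range(5):
    read_camera("top"); s=monitor.read_state(); L.append(np.r_[s['tcp_pos'],s['contact_force'],s['torque']*1])
L=np.array(L); print(round(float(s['clock']),2),np.round(L.mean(0),2),'sd',np.round(L.std(0)[:6],2),'q7',s['joint_positions'][6])
E
python3 av.py
```

```text
7.45 [ 5.4372e+02  6.2000e+01  8.3870e+01 -3.0000e+00 -1.4300e+00  1.0440e+01
 -3.3000e-01  8.0000e-01 -1.0000e-02] sd [0.01 0.01 0.01 0.53 0.38 0.4 ] q7 0.9770679966451384
```

send_rows([
  [[0,0,0,0,0,-0.15,0],[0,0,0,0,0,0,0],[0,0,0,0,0,0,0]],
])

```text
clock: 7.82
tcp_pos: [543.8, 62.1, 85.0]
tcp_rot: [0.29, 0.957, 0.0, 0.0]
contact_force: [-0.9, -0.1, 5.8]
grip_width: 0.1
```

```bash
python3 av.py
```

```text
8.07 [ 5.4374e+02  6.2100e+01  8.4990e+01 -1.8500e+00 -1.1100e+00  6.0000e+00
 -2.2000e-01  4.3000e-01 -0.0000e+00] sd [0.01 0.01 0.01 0.2  0.49 0.61] q7 0.9761593049187339
```

send_rows([
  [[0,0,0,0,0,-0.15,0],[0,0,0,0,0,0,0],[0,0,0,0,0,0,0]],
])

```text
clock: 8.45
tcp_pos: [543.8, 62.2, 86.2]
tcp_rot: [0.29, 0.957, 0.0, 0.0]
contact_force: [0.4, -0.1, 1.5]
grip_width: 0.1
```

```bash
python3 av.py
```

```text
8.7 [ 5.4378e+02  6.2230e+01  8.6220e+01 -2.9000e-01 -4.1000e-01  1.4400e+00
 -1.3000e-01  2.0000e-02 -1.0000e-02] sd [0.01 0.02 0.01 0.36 0.27 0.78] q7 0.9752367110281409
```

Post side: the force rises from about 86.5 mm at 3.8 N/mm and reached 10.4 N. That suggests the finger's inner edge touches at a lever of about 38 mm, for a gap near 2.2 mm. The far edge is next.

send_rows([
  [[0,0,0,0,0,-3.7,0],[0,0,0,0,0,-3.7,0],[0,0,0,0,0,0,0],[0,0,0,0,-4.5,0,0],[0,0,0,0,-4.5,0,0],[0,0,0,0,0,0,0],[0,0,0,0,0,3,0],[0,0,0,0,0,2.5,0],[0,0,0,0,0,0.4,0],[0,0,0,0,0,0.3,0],[0,0,0,0,0,0,0],[0,0,0,0,0,0,0]],
])

```text
clock: 10.2
tcp_pos: [494.3, -12.5, 98.9]
tcp_rot: [0.29, 0.957, 0.0, 0.001]
contact_force: [-0.3, 0.1, 0.5]
grip_width: -0.2
```

```bash
python3 r.py w3.png
```

```text
10.25 [494.19 -12.56  98.88] F [0.39 0.12 0.47] M [-0.037 -0.012  0.017] q [-0.369  0.37   0.366  2.064 -0.194  0.738  1.101]
```

View pics/w3.png

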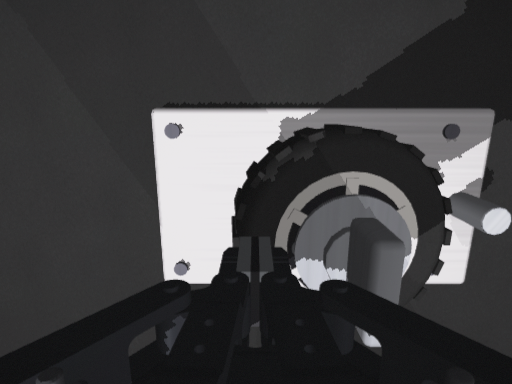

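The fingers stand over the far-side tyre at (255,240), clear of the nut. Pressing down.

send_rows([
  [[0,0,0,0,0,0.3,0],[0,0,0,0,0,0.3,0],[0,0,0,0,0,0.3,0],[0,0,0,0,0,0.2,0],[0,0,0,0,0,0,0],[0,0,0,0,0,0,0]],
])

```text
clock: 11.0
tcp_pos: [493.6, -12.6, 87.2]
tcp_rot: [0.29, 0.957, -0.0, -0.0]
contact_force: [-0.4, 0.8, -0.2]
grip_width: -0.1
```

send_rows([
  [[0,0,0,0,0,0.15,0],[0,0,0,0,0,0,0],[0,0,0,0,0,0,0]],
])

```text
clock: 11.38
tcp_pos: [493.8, -12.6, 85.9]
tcp_rot: [0.29, 0.957, 0.0, 0.0]
contact_force: [-0.7, 0.6, 2.5]
grip_width: 0.2
```

```bash
python3 av.py
```

```text
11.62 [ 4.9383e+02 -1.2610e+01  8.5870e+01 -3.9000e-01 -9.0000e-02  1.9600e+00
  8.0000e-02  3.0000e-02 -0.0000e+00] sd [0.02 0.02 0.02 0.52 0.68 0.31] q7 1.112067749469283
```

send_rows([
  [[0,0,0,0,0,0.12,0],[0,0,0,0,0,0,0],[0,0,0,0,0,0,0]],
])

```text
clock: 12.0
tcp_pos: [493.9, -12.5, 84.8]
tcp_rot: [0.29, 0.957, 0.0, 0.0]
contact_force: [-0.9, 1.6, 6.8]
grip_width: -0.1
```

```bash
python3 av.py
```

```text
12.25 [ 4.9392e+02 -1.2520e+01  8.4780e+01 -4.9000e-01  5.2000e-01  4.9400e+00
  1.9000e-01  1.9000e-01 -0.0000e+00] sd [0.02 0.01 0.01 0.46 0.45 0.65] q7 1.1131731033856826
```

send_rows([
  [[0,0,0,0,0,0.1,0],[0,0,0,0,0,0,0],[0,0,0,0,0,0,0]],
])

```text
clock: 12.62
tcp_pos: [494.0, -12.4, 84.0]
tcp_rot: [0.29, 0.957, 0.0, 0.0]
contact_force: [-2.0, 1.1, 7.9]
grip_width: 0.4
```

```bash
python3 av.py
```

```text
12.88 [ 4.9402e+02 -1.2430e+01  8.4010e+01 -1.8000e+00  1.0500e+00  8.0400e+00
  2.5000e-01  3.5000e-01  0.0000e+00] sd [0.01 0.02 0.01 0.51 0.44 0.69] q7 1.114064590093172
```

Far side: the stop is at about 86.4 mm with 3.3 N/mm, which agrees with the post side. The gap is about 2.1 mm, so the turn is about 1.05 rad. Now over the nut.

send_rows([
  [[0,0,0,0,0,-4,0],[0,0,0,0,0,-4,0],[0,0,0,0,0,-2.5,40],[0,0,0,0,4.5,0,40],[0,0,0,0,0,0,40],[0,0,0,0,0,0,40],[0,0,0,0,0,0,40]],
])

```text
clock: 13.75
tcp_pos: [518.1, 23.8, 188.2]
tcp_rot: [0.291, 0.957, -0.0, -0.0]
contact_force: [-0.4, -0.6, 0.7]
grip_width: 34.4
```

```bash
python3 - <<'E'
from h import *
s=monitor.read_state(); print(s['clock'],s['tcp_pos'],s['tcp_rot'],s['grip_width'])
cal=get_calibration("wrist"); save("wrist","w4.png")
for q,z in (("nut_grip",127.5),("nut_foot",103.5)):
    r=spotter.place_of("wrist",q)
    print(q,[(np.round(a['pixel'],1),round(a['p'],2),np.round(atz("wrist",a['pixel'],z,cal),1)) for a in r[:2]])
E
```

```text
13.75 [518.1070251   23.79466499 188.22591924] [ 2.90760335e-01  9.56795777e-01 -3.43215049e-04 -3.88445131e-04] 34.35453333143041
nut_grip [(array([260.2, 212.1]), 0.71, array([518.3,  28.1, 127.5])), (array([199.9, 198.1]), 0.33, array([489.3,   1.4, 127.5]))]
nut_foot [(array([255.5, 205.3]), 0.83, array([518.6,  24.3, 103.5]))]
```

View pics/w4.png

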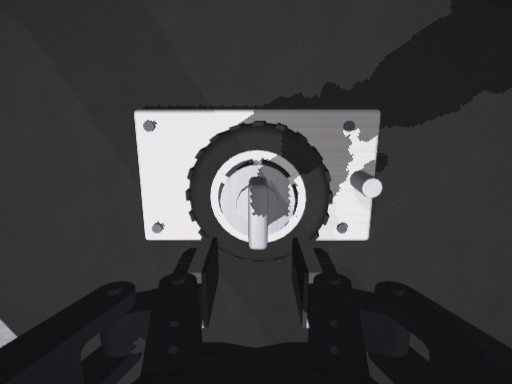

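The bar lies centred between the open fingers, its top from (258,178) to (258,245). Going down and gripping.

send_rows([
  [[0,0,0,0,0.1,3,40],[0,0,0,0,0,2.5,40],[0,0,0,0,0,1.3,40],[0,0,0,0,0,0.7,40],[0,0,0,0,0,0,40],[0,0,0,0,0,0,40]],
])

```text
clock: 14.65
tcp_pos: [519.8, 25.6, 114.3]
tcp_rot: [0.29, 0.957, 0.0, 0.001]
contact_force: [-0.2, -0.4, 0.7]
grip_width: 34.1
```

send_rows([
  [[0,0,0,0,0,0,0],[0,0,0,0,0,0,0],[0,0,0,0,0,0,0],[0,0,0,0,0,0,0]],
], squeeze=40)

```text
clock: 15.15
tcp_pos: [519.4, 25.3, 114.3]
tcp_rot: [0.29, 0.957, 0.0, 0.0]
contact_force: [-1.9, -2.2, 5.2]
grip_width: 11.5
```

```bash
python3 av.py; python3 -c "
from h import *
print(R.from_quat(monitor.read_state()['tcp_rot']).as_matrix()[:,0], monitor.read_state()['grip_width'])"
```

```text
15.4 [ 5.1939e+02  2.5250e+01  1.1428e+02 -2.1800e+00 -1.0300e+00  5.7400e+00
 -2.6000e-01  4.4000e-01 -2.0000e-02] sd [0.01 0.02 0.01 0.7  0.46 0.33] q7 1.0209933899951011
[-8.31418770e-01  5.55646184e-01 -3.84266974e-04] 11.44299458653813
```

send_rows([
  [[0,0,0.1,0,0,0.025,0],[0,0,0.1,0,0,0.025,0],[0,0,0.1,0,0,0.025,0],[0,0,0.1,0,0,0.025,0],[0,0,0.1,0,0,0.025,0],[0,0,0,0,0,0,0],[0,0,0,0,0,0,0]],
])

```text
clock: 16.27
tcp_pos: [518.8, 24.6, 114.1]
tcp_rot: [0.518, 0.855, 0.0, -0.0]
contact_force: [-9.0, -2.7, 23.0]
grip_width: 11.4
```

```bash
cat >> av.py <<'E'
x=R.from_quat(s['tcp_rot']).as_matrix()[:,0]; a=np.arctan2(x[1],x[0]); print('turned',np.radians(146.25)-a,s['grip_width'])
E
python3 av.py
```

```text
16.52 [ 5.1879e+02  2.4620e+01  1.1415e+02 -9.6100e+00 -3.1100e+00  2.2700e+01
 -7.0000e-01  2.0900e+00 -1.3000e-01] sd [0.02 0.02 0.01 0.26 0.76 0.25] q7 0.58930780805402
turned 0.5010162666375759 11.294775068249427
```

The nut itself does not sink, since Fz rose to 23 N. I'll back off in z and keep turning without the downward shift.

send_rows([
  [[0,0,0,0,0,-0.1,0],[0,0,0,0,0,-0.06,0],[0,0,0,0,0,0,0]],
])

```text
clock: 16.9
tcp_pos: [518.7, 24.6, 114.3]
tcp_rot: [0.518, 0.855, -0.0, -0.0]
contact_force: [-4.8, -5.3, 8.2]
grip_width: 11.2
```

send_rows([
  [[0,0,0.08,0,0,0,0],[0,0,0.08,0,0,0,0],[0,0,0,0,0,0,0],[0,0,0,0,0,0,0]],
])

```text
clock: 17.4
tcp_pos: [518.5, 24.5, 114.3]
tcp_rot: [0.585, 0.811, -0.001, -0.0]
contact_force: [-5.9, -4.4, 9.6]
grip_width: 11.3
```

```bash
python3 av.py
```

```text
17.65 [ 5.1847e+02  2.4510e+01  1.1426e+02 -5.7900e+00 -4.3500e+00  9.1000e+00
 -9.5000e-01  1.2400e+00 -1.4000e-01] sd [0.01 0.02 0.01 0.53 0.41 0.45] q7 0.4507595298019122
turned 0.6608421224973178 11.550004235474296
```

send_rows([
  [[0,0,0.08,0,0,0,0],[0,0,0.08,0,0,0,0],[0,0,0,0,0,0,0],[0,0,0,0,0,0,0]],
])

```text
clock: 18.15
tcp_pos: [518.2, 24.4, 114.2]
tcp_rot: [0.648, 0.762, -0.001, -0.001]
contact_force: [-6.5, -4.8, 10.1]
grip_width: 11.1
```

```bash
python3 av.py
```

```text
18.4 [ 5.1819e+02  2.4440e+01  1.1426e+02 -7.0100e+00 -4.7300e+00  1.0460e+01
 -9.8000e-01  1.4500e+00 -1.4000e-01] sd [0.01 0.01 0.01 0.36 0.45 0.7 ] q7 0.3145127268238443
turned 0.8208572315184934 11.288432868057873
```

send_rows([
  [[0,0,0.06,0,0,0,0],[0,0,0.06,0,0,0,0],[0,0,0,0,0,0,0],[0,0,0,0,0,0,0]],
])

```text
clock: 18.9
tcp_pos: [518.0, 24.4, 114.2]
tcp_rot: [0.692, 0.721, -0.001, -0.001]
contact_force: [-7.7, -4.7, 11.1]
grip_width: 11.2
```

```bash
python3 av.py
```

```text
19.15 [ 5.1797e+02  2.4400e+01  1.1424e+02 -8.0900e+00 -4.4300e+00  1.1510e+01
 -1.0300e+00  1.6500e+00 -1.5000e-01] sd [0.01 0.02 0.01 0.54 0.51 0.33] q7 0.2128712780137081
turned 0.9409308797772973 11.096272666002035
```

send_rows([
  [[0,0,0.06,0,0,0,0],[0,0,0.05,0,0,0,0],[0,0,0,0,0,0,0],[0,0,0,0,0,0,0]],
])

```text
clock: 19.65
tcp_pos: [517.8, 24.4, 114.2]
tcp_rot: [0.731, 0.682, -0.001, -0.001]
contact_force: [-8.4, -5.4, 11.8]
grip_width: 11.0
```

```bash
sed -i "s/print(round/print('Mz',L[:,8].round(3),L[:,8].mean());print(round/" av.py; python3 av.py
```

```text
Mz [-0.159 -0.067 -0.154 -0.044 -0.133] -0.11130202844900919
19.9 [ 5.1776e+02  2.4390e+01  1.1424e+02 -8.6600e+00 -4.8900e+00  1.2490e+01
 -1.0500e+00  1.8200e+00 -1.1000e-01] sd [0.01 0.01 0.   0.53 0.24 0.6 ] q7 0.12025123602153184
turned 1.05082089276581 11.100695995191693
```

Turned 1.05 rad. Releasing, lifting and checking the nut's angle.

send_rows([
  [[0,0,0,0,0,0,40],[0,0,0,0,0,0,40],[0,0,0,0,0,0,40],[0,0,0,0,0,-3,40],[0,0,0,0,0,-4,40],[0,0,0,0,0,0,0],[0,0,-0.175,0,0,0,0],[0,0,-0.175,0,0,0,0],[0,0,-0.175,0,0,0,0],[0,0,-0.175,0,0,0,0],[0,0,-0.175,0,0,0,0],[0,0,-0.175,0,0,0,0]],
])

```text
clock: 21.4
tcp_pos: [518.9, 25.8, 183.0]
tcp_rot: [0.287, 0.958, -0.0, -0.001]
contact_force: [-0.6, -0.1, 0.2]
grip_width: -0.2
```

send_rows([
  [[0,0,0,0,0,0,0],[0,0,0,0,0,0,0]],
])

```text
clock: 21.65
tcp_pos: [519.1, 25.6, 183.5]
tcp_rot: [0.292, 0.956, -0.0, -0.0]
contact_force: [-0.1, -0.7, 0.4]
grip_width: 0.0
```

```bash
python3 r.py w5.png; python3 av.py
```

```text
21.7 [519.16  25.63 183.59] F [ 0.42 -1.06  0.3 ] M [ 0.009 -0.058  0.073] q [-0.515  0.295  0.457  1.93  -0.158  0.951  0.996]
Mz [-0.024  0.     0.005 -0.022 -0.028] -0.013590721099917038
21.95 [ 5.1925e+02  2.5710e+01  1.8380e+02 -8.0000e-02  1.3000e-01 -2.3000e-01
 -1.0000e-02 -0.0000e+00 -1.0000e-02] sd [0.04 0.02 0.07 0.44 0.41 0.7 ] q7 0.9984429634293348
turned 0.0003942223515145393 0.28457958289934904
```

View pics/w5.png

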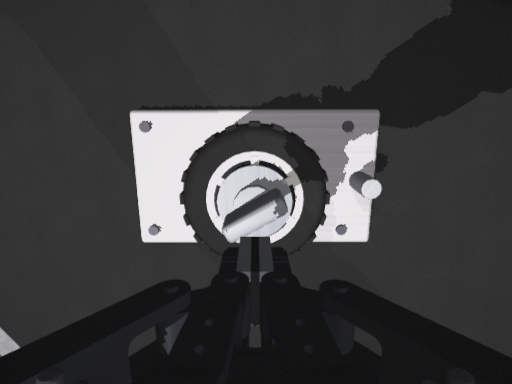

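The bar has turned about 60° clockwise and now points partly towards the post, so the knuckles could touch it. For the check I'll turn the tool a quarter so that its narrow side faces the nut.

send_rows([
  [[0,0,0.175,0,0,0,0],[0,0,0.175,0,0,0,0],[0,0,0.175,0,0,0,0],[0,0,0.175,0,0,0,0],[0,0,0.175,0,0,0,0],[0,0,0.175,0,0,0,0],[0,0,0.175,0,0,0,0],[0,0,0.175,0,0,0,0],[0,0,0.171,0,0,0,0],[0,0,0,4.6,0,0,0],[0,0,0,0,0,0,0],[0,0,0,0,0,0,0]],
])

```text
clock: 23.45
tcp_pos: [544.6, 63.7, 183.7]
tcp_rot: [0.882, 0.472, -0.0, 0.0]
contact_force: [-0.7, -0.6, -0.3]
grip_width: 0.4
```

send_rows([
  [[0,0,0,0,0,3.5,0],[0,0,0,0,0,3,0],[0,0,0,0,0,1.8,0],[0,0,0,0,0,0.4,0],[0,0,0,0,0,0,0],[0,0,0,0,0,0,0]],
])

```text
clock: 24.2
tcp_pos: [545.5, 63.8, 97.9]
tcp_rot: [0.882, 0.471, 0.001, 0.0]
contact_force: [0.4, 0.1, 0.3]
grip_width: 0.2
```

```bash
python3 r.py w6.png; python3 av.py
```

```text
24.25 [545.44  63.93  97.83] F [ 0.35 -0.24 -1.12] M [-0.055  0.064 -0.02 ] q [-0.724  0.517  0.696  1.951 -0.446  0.829 -0.373]
Mz [0.006 0.003 0.016 0.022 0.029] 0.015381034243864994
24.5 [ 5.4516e+02  6.4000e+01  9.7460e+01 -9.0000e-02 -3.8000e-01 -2.4000e-01
  0.0000e+00  1.0000e-02  2.0000e-02] sd [0.13 0.02 0.17 0.63 0.17 0.47] q7 -0.3730936080548379
turned 1.5705704011794994 0.08184440100744929
```

View pics/w6.png

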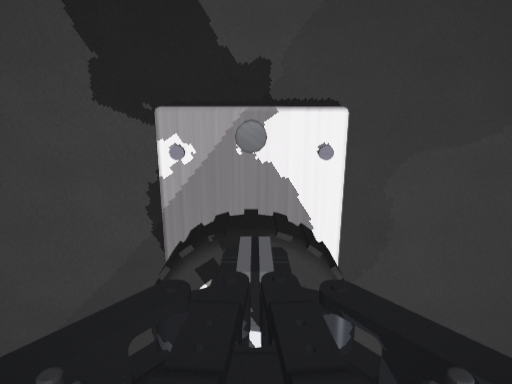

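The fingers stand over the tyre's post-side rim at (255,245), with the post beyond at (251,136). Pressing gently.

send_rows([
  [[0,0,0,0,0,0.3,0],[0,0,0,0,0,0.25,0],[0,0,0,0,0,0,0],[0,0,0,0,0,0,0]],
])

```text
clock: 25.0
tcp_pos: [544.9, 63.8, 91.4]
tcp_rot: [0.882, 0.471, -0.0, 0.0]
contact_force: [-0.8, -0.1, -0.1]
grip_width: 0.1
```

```bash
python3 av.py
```

```text
Mz [ 0.04  -0.015  0.021  0.02   0.007] 0.014723238918320105
25.25 [ 5.4489e+02  6.3840e+01  9.1470e+01  1.9000e-01 -3.0000e-02  2.2000e-01
  0.0000e+00 -0.0000e+00  1.0000e-02] sd [0.01 0.03 0.02 0.26 0.3  0.64] q7 -0.3670221696141578
turned 1.5706588363943172 0.011556650521853168
```

send_rows([
  [[0,0,0,0,0,0.1,0],[0,0,0,0,0,0.05,0],[0,0,0,0,0,0,0],[0,0,0,0,0,0,0]],
])

```text
clock: 25.75
tcp_pos: [544.9, 63.9, 90.0]
tcp_rot: [0.882, 0.471, 0.0, -0.0]
contact_force: [0.3, 1.5, 0.9]
grip_width: -0.2
```

```bash
python3 av.py
```

```text
Mz [ 0.012 -0.009  0.052  0.016 -0.054] 0.0032369006882911346
26.0 [ 5.4486e+02  6.3890e+01  8.9960e+01 -5.3000e-01  3.4000e-01  9.0000e-01
  3.0000e-02  5.0000e-02  0.0000e+00] sd [0.01 0.01 0.01 0.47 0.71 0.3 ] q7 -0.3653918931084468
turned 1.570705699825114 -0.34557248338104274
```

send_rows([
  [[0,0,0,0,0,0.05,0],[0,0,0,0,0,0,0],[0,0,0,0,0,0,0]],
])

```text
clock: 26.38
tcp_pos: [544.9, 63.9, 89.5]
tcp_rot: [0.882, 0.471, 0.0, -0.0]
contact_force: [-0.6, 0.2, 4.5]
grip_width: -0.1
```

```bash
python3 av.py
```

```text
Mz [-0.021  0.042 -0.049  0.021  0.051] 0.009038531792502722
26.62 [ 5.4487e+02  6.3880e+01  8.9490e+01 -1.5600e+00 -2.8000e-01  3.4100e+00
  1.0000e-02  2.4000e-01  1.0000e-02] sd [0.01 0.01 0.02 0.24 0.28 0.47] q7 -0.3648388382445134
turned 1.570713748259818 -0.1382988828829613
```

send_rows([
  [[0,0,0,0,0,0.035,0],[0,0,0,0,0,0,0],[0,0,0,0,0,0,0]],
])

```text
clock: 27.0
tcp_pos: [544.9, 63.8, 89.2]
tcp_rot: [0.882, 0.471, 0.0, -0.0]
contact_force: [-1.1, 0.5, 4.8]
grip_width: 0.2
```

```bash
python3 av.py
```

```text
Mz [-0.006 -0.024  0.007 -0.009  0.004] -0.005798347652525288
27.25 [ 5.4488e+02  6.3860e+01  8.9140e+01 -1.2000e+00  2.9000e-01  4.9200e+00
  3.0000e-02  3.3000e-01 -1.0000e-02] sd [0.02 0.02 0.01 0.54 0.79 0.52] q7 -0.36446784007750826
turned 1.5707524913635171 0.3681989419296388
```

Post edge at 4.9 N gave only about 0.9 mm, elastically and with no free travel. Now the far edge.

send_rows([
  [[0,0,0,0,0,-4,0],[0,0,0,0,0,-4,0],[0,0,0,0,0,0,0],[0,0,0,-4.7,0,0,0],[0,0,0,-4.7,0,0,0],[0,0,0,0,0,0,0],[0,0,0,0,0,0,0],[0,0,0,0,0,4,0],[0,0,0,0,0,3,0],[0,0,0,0,0,0,0],[0,0,0,0,0,0,0],[0,0,0,0,0,0,0]],
])

```text
clock: 28.75
tcp_pos: [493.6, -14.0, 100.1]
tcp_rot: [0.882, 0.472, 0.001, 0.0]
contact_force: [-0.2, -0.1, 0.4]
grip_width: 0.1
```

```bash
python3 r.py w7.png; python3 av.py
```

```text
28.8 [493.47 -14.04 100.08] F [-0.66  0.43  0.14] M [-0.029  0.001 -0.02 ] q [-0.648  0.432  0.737  2.082 -0.416  0.773 -0.241]
Mz [ 0.012 -0.009  0.007 -0.008  0.036] 0.007788878826406299
29.05 [ 4.9304e+02 -1.4100e+01  9.9700e+01 -2.3000e-01 -7.0000e-02 -8.0000e-02
 -1.0000e-02 -1.0000e-02  1.0000e-02] sd [0.18 0.04 0.2  0.41 0.32 0.67] q7 -0.24104566197575078
turned 1.570626913396967 0.2892701427035819
```

View pics/w7.png

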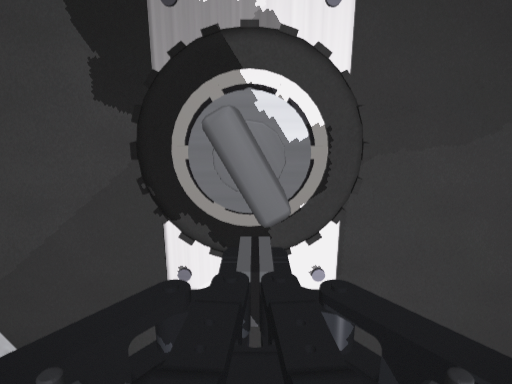

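The fingers are over the far rim at (255,240). The bar runs from (220,118) to (272,215), about 1.06 rad from its start, as intended.

send_rows([
  [[0,0,0,0,0,0.4,0],[0,0,0,0,0,0.35,0],[0,0,0,0,0,0,0],[0,0,0,0,0,0,0],[0,0,0,0,0,0,0]],
])

```text
clock: 29.68
tcp_pos: [492.7, -14.3, 91.6]
tcp_rot: [0.882, 0.471, 0.0, 0.0]
contact_force: [0.6, -0.2, 0.1]
grip_width: -0.1
```

send_rows([
  [[0,0,0,0,0,0.1,0],[0,0,0,0,0,0.05,0],[0,0,0,0,0,0,0],[0,0,0,0,0,0,0]],
])

```text
clock: 30.18
tcp_pos: [492.6, -14.3, 90.1]
tcp_rot: [0.882, 0.471, -0.0, -0.0]
contact_force: [0.4, 0.5, -0.7]
grip_width: 0.2
```

```bash
python3 av.py
```

```text
Mz [-0.005 -0.006 -0.008  0.01  -0.047] -0.011199483439518638
30.43 [ 4.9264e+02 -1.4300e+01  9.0090e+01 -2.2000e-01  1.6000e-01  1.8000e-01
 -0.0000e+00 -0.0000e+00 -1.0000e-02] sd [0.01 0.01 0.01 0.78 0.43 0.42] q7 -0.2274312641227647
turned 1.5707212128049746 -0.0014629743529781904
```

send_rows([
  [[0,0,0,0,0,0.05,0],[0,0,0,0,0,0,0],[0,0,0,0,0,0,0]],
])

```text
clock: 30.8
tcp_pos: [492.6, -14.3, 89.6]
tcp_rot: [0.882, 0.471, 0.0, -0.0]
contact_force: [-1.4, -0.1, 2.9]
grip_width: -0.2
```

```bash
python3 av.py
```

```text
Mz [-0.032 -0.008 -0.004 -0.012 -0.007] -0.012584417901526502
31.05 [ 4.9266e+02 -1.4300e+01  8.9630e+01 -2.3000e-01 -1.6000e-01  2.5600e+00
  2.0000e-02  1.3000e-01 -1.0000e-02] sd [0.02 0.02 0.02 0.66 0.5  0.4 ] q7 -0.2267152879176098
turned 1.5707806888326163 -0.12975991437795104
```

send_rows([
  [[0,0,0,0,0,0.055,0],[0,0,0,0,0,0,0],[0,0,0,0,0,0,0]],
])

```text
clock: 31.42
tcp_pos: [492.7, -14.3, 89.1]
tcp_rot: [0.882, 0.471, 0.0, -0.0]
contact_force: [-0.6, 0.4, 4.5]
grip_width: -0.2
```

```bash
python3 av.py
```

```text
Mz [-0.013  0.018  0.058  0.024  0.042] 0.025841304612495997
31.68 [ 4.9269e+02 -1.4310e+01  8.9090e+01 -9.9000e-01  1.6000e-01  5.1000e+00
  1.0000e-02  2.5000e-01  3.0000e-02] sd [0.01 0.01 0.02 0.41 0.6  0.36] q7 -0.22585878872100035
turned 1.5707393735275423 0.18227272674771053
```

The far edge gave 1.0 mm at 5.1 N, with no free travel. Working back from the absolute heights, the preload looks to be on the low side, about 3.5–5 N. There is time, so I'll turn the nut about 0.08 rad more and repeat both checks.

send_rows([
  [[0,0,0,0,0,-4,0],[0,0,0,0,0,-4,0],[0,0,0,0,0,-1.8,40],[0,0,0,4.68,0,0,40],[0,0,-0.175,0,0,0,40],[0,0,-0.175,0,0,0,40],[0,0,-0.17,0,0,0,40],[0,0,0,0,0,0,40],[0,0,0,0,0,0,40]],
])

```text
clock: 32.8
tcp_pos: [518.5, 24.5, 186.8]
tcp_rot: [0.732, 0.681, -0.0, -0.0]
contact_force: [-0.9, -1.4, -0.1]
grip_width: 34.0
```

```bash
python3 r.py w8.png; python3 av.py
```

```text
32.85 [518.54  24.54 186.88] F [-0.22  0.89 -0.33] M [ 0.002  0.02  -0.024] q [-0.695  0.321  0.691  1.938 -0.246  0.967  0.041]
Mz [ 0.036  0.014  0.003  0.01  -0.009] 0.010749563526446904
33.1 [ 5.1860e+02  2.4660e+01  1.8695e+02 -2.5000e-01  8.0000e-02  9.0000e-02
 -1.0000e-02 -1.0000e-02  1.0000e-02] sd [0.02 0.04 0.03 0.53 0.37 0.41] q7 0.042551685168281554
turned 1.0513934250722523 34.07585193318388
```

View pics/w8.png

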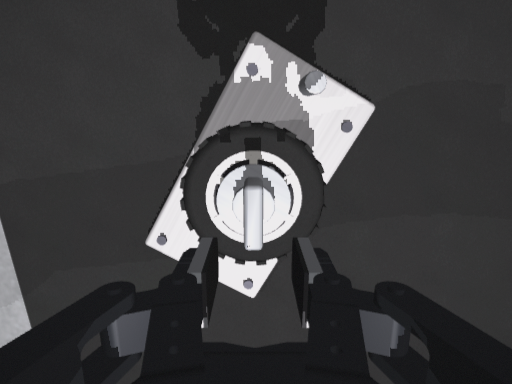

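The bar is centred between the fingers at (253,215) and parallel to them.

send_rows([
  [[0,0,0,0,0,3,40],[0,0,0,0,0,2.5,40],[0,0,0,0,0,1.2,40],[0,0,0,0,0,0.5,40],[0,0,0,0,0,0,40],[0,0,0,0,0,0,0],[0,0,0,0,0,0,0],[0,0,0,0,0,0,0],[0,0,0,0,0,0,0]],
])

```text
clock: 34.22
tcp_pos: [517.8, 24.8, 115.8]
tcp_rot: [0.731, 0.682, -0.0, -0.001]
contact_force: [-5.9, 0.4, 8.9]
grip_width: 11.5
```

```bash
python3 av.py
```

```text
Mz [-0.111 -0.063 -0.072 -0.033 -0.106] -0.07707166777526227
34.48 [ 5.1777e+02  2.4750e+01  1.1579e+02 -5.6300e+00  3.4000e-01  8.0700e+00
  3.0000e-02  1.1400e+00 -8.0000e-02] sd [0.01 0.01 0.02 0.46 0.4  0.39] q7 0.12463746954985137
turned 1.0509549431351815 11.247098728964133
```

send_rows([
  [[0,0,0.04,0,0,0,0],[0,0,0.04,0,0,0,0],[0,0,0,0,0,0,0],[0,0,0,0,0,0,0]],
])

```text
clock: 34.98
tcp_pos: [517.7, 24.7, 115.8]
tcp_rot: [0.758, 0.652, -0.0, -0.001]
contact_force: [-5.8, 0.5, 8.4]
grip_width: 11.3
```

```bash
python3 av.py
```

```text
Mz [-0.038 -0.059 -0.043 -0.048 -0.017] -0.04102132722159579
35.23 [ 5.1766e+02  2.4760e+01  1.1579e+02 -6.1800e+00  3.0000e-02  8.4900e+00
  2.0000e-02  1.2500e+00 -4.0000e-02] sd [0.01 0.01 0.01 0.44 0.38 0.39] q7 0.05756182681833418
turned 1.1309094788787126 10.86682160797506
```

send_rows([
  [[0,0,0,0,0,0,40],[0,0,0,0,0,0,40],[0,0,0,0,0,0,40],[0,0,0,0,0,-3,40],[0,0,0,0,0,-4,40],[0,0,0,0,0,0,0],[0,0,0.15,0,0,0,0],[0,0,0.15,0,0,0,0],[0,0,0.14,0,0,0,0],[0,0,0,0,0,0,0],[0,0,0,0,0,0,0]],
])

```text
clock: 36.6
tcp_pos: [518.5, 24.7, 184.6]
tcp_rot: [0.881, 0.473, -0.0, 0.0]
contact_force: [-0.7, 0.0, 0.8]
grip_width: 0.1
```

```bash
python3 r.py w9.png; python3 av.py
```

```text
36.65 [518.49  24.62 184.74] F [ 0.17 -0.4  -0.24] M [0.042 0.    0.014] q [-0.79   0.353  0.823  1.945 -0.311  0.974 -0.406]
Mz [-0.042  0.057  0.057 -0.023 -0.007] 0.008399029494325949
36.9 [ 5.1860e+02  2.4550e+01  1.8497e+02  1.8000e-01 -4.1000e-01  2.7000e-01
 -1.0000e-02 -1.0000e-02  1.0000e-02] sd [0.03 0.01 0.07 0.52 0.31 0.48] q7 -0.40796922421665077
turned 1.570146986645789 -0.15168838996419723
```

View pics/w9.png

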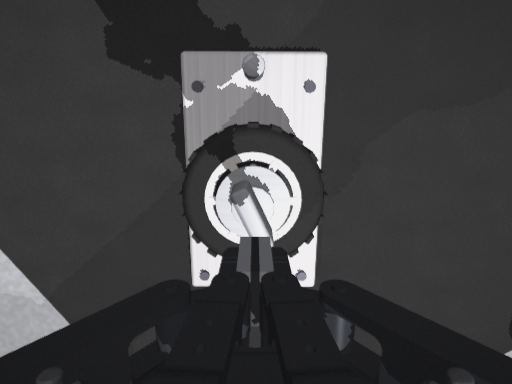

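The nut stays turned, about 25° off the stand's long axis at (255,212). Repeating the check on the post edge.

send_rows([
  [[0,0,0,4.7,0,0,0],[0,0,0,0,0,0,0],[0,0,0,0,0,3.5,0],[0,0,0,0,0,3,0],[0,0,0,0,0,2,0],[0,0,0,0,0,0.3,0],[0,0,0,0,0,0,0],[0,0,0,0,0,0,0],[0,0,0,0,0,0,0],[0,0,0,0,0,0,0]],
])

```text
clock: 38.15
tcp_pos: [544.9, 63.8, 97.4]
tcp_rot: [0.882, 0.472, 0.0, -0.0]
contact_force: [0.6, 0.3, 0.4]
grip_width: -0.4
```

```bash
python3 av.py
```

```text
Mz [-0.013  0.02  -0.015  0.037 -0.067] -0.007714135376428582
38.4 [ 5.448e+02  6.377e+01  9.718e+01 -5.000e-02 -2.800e-01 -2.500e-01
 -1.000e-02  1.000e-02 -1.000e-02] sd [0.05 0.03 0.1  0.29 0.56 0.3 ] q7 -0.35971277952682545
turned 1.5706634761267804 -0.08915030654238935
```

send_rows([
  [[0,0,0,0,0,0.4,0],[0,0,0,0,0,0.25,0],[0,0,0,0,0,0,0],[0,0,0,0,0,0,0],[0,0,0,0,0,0,0]],
])

```text
clock: 39.02
tcp_pos: [544.8, 63.7, 90.6]
tcp_rot: [0.882, 0.471, 0.0, 0.0]
contact_force: [0.7, 0.5, -0.2]
grip_width: -0.2
```

```bash
python3 av.py
```

```text
Mz [ 0.013  0.06  -0.025 -0.011 -0.058] -0.00436324547462717
39.27 [ 5.4476e+02  6.3690e+01  9.0570e+01 -2.4000e-01 -3.0000e-01  1.7000e-01
  2.0000e-02 -1.0000e-02 -0.0000e+00] sd [0.02 0.02 0.01 0.52 0.38 0.26] q7 -0.35254696144638703
turned 1.5708135800959777 -0.05876516907423487
```

send_rows([
  [[0,0,0,0,0,0.1,0],[0,0,0,0,0,0,0],[0,0,0,0,0,0,0]],
])

```text
clock: 39.65
tcp_pos: [544.8, 63.7, 89.7]
tcp_rot: [0.882, 0.471, 0.0, -0.0]
contact_force: [-0.2, 0.2, 1.9]
grip_width: -0.1
```

```bash
python3 av.py
```

```text
Mz [-0.015 -0.009 -0.07   0.029  0.031] -0.006928422885701023
39.9 [ 5.4484e+02  6.3700e+01  8.9640e+01 -1.4000e-01  4.0000e-01  3.0400e+00
 -1.0000e-02  1.0000e-01 -1.0000e-02] sd [0.02 0.01 0.01 0.48 0.46 0.55] q7 -0.3514187319501264
turned 1.5707450681365747 0.05118876125831461
```

send_rows([
  [[0,0,0,0,0,0.045,0],[0,0,0,0,0,0,0],[0,0,0,0,0,0,0]],
])

```text
clock: 40.28
tcp_pos: [544.9, 63.7, 89.2]
tcp_rot: [0.882, 0.471, 0.0, 0.0]
contact_force: [0.1, 0.2, 4.4]
grip_width: -0.3
```

```bash
python3 av.py
```

```text
Mz [ 0.042  0.007 -0.024 -0.008 -0.007] 0.0018168629340556907
40.52 [ 5.4484e+02  6.3700e+01  8.9210e+01 -8.8000e-01 -6.0000e-02  5.3000e+00
 -3.0000e-02  2.0000e-01  0.0000e+00] sd [0.01 0.01 0.01 0.82 0.48 0.25] q7 -0.350953897218574
turned 1.5708080221224026 0.11380330278773172
```

Post edge: 5.3 N at 89.2 mm, slightly stiffer than before. Far edge next.

send_rows([
  [[0,0,0,0,0,-4,0],[0,0,0,0,0,-4,0],[0,0,0,0,0,0,0],[0,0,0,-4.7,0,0,0],[0,0,0,-4.7,0,0,0],[0,0,0,0,0,0,0],[0,0,0,0,0,0,0],[0,0,0,0,0,4,0],[0,0,0,0,0,3,0],[0,0,0,0,0,0,0],[0,0,0,0,0,0,0],[0,0,0,0,0,0,0]],
])

```text
clock: 42.02
tcp_pos: [493.5, -14.2, 100.1]
tcp_rot: [0.882, 0.472, 0.001, 0.0]
contact_force: [0.7, 0.4, -0.1]
grip_width: 0.5
```

send_rows([
  [[0,0,0,0,0,0.4,0],[0,0,0,0,0,0.4,0],[0,0,0,0,0,0,0],[0,0,0,0,0,0,0],[0,0,0,0,0,0,0]],
])

```text
clock: 42.65
tcp_pos: [492.6, -14.5, 91.2]
tcp_rot: [0.882, 0.471, 0.0, 0.0]
contact_force: [-0.2, -1.4, -0.9]
grip_width: 0.0
```

```bash
python3 av.py
```

```text
Mz [ 0.05   0.006 -0.004 -0.001 -0.05 ] 0.00026644097171759225
42.9 [ 4.9256e+02 -1.4480e+01  9.1130e+01 -1.5000e-01 -1.8000e-01  9.0000e-02
  0.0000e+00 -1.0000e-02  0.0000e+00] sd [0.01 0.02 0.01 0.36 0.51 0.25] q7 -0.21553922663625102
turned 1.5707082962759724 -0.16433197643805092
```

send_rows([
  [[0,0,0,0,0,0.1,0],[0,0,0,0,0,0.06,0],[0,0,0,0,0,0,0],[0,0,0,0,0,0,0]],
])

```text
clock: 43.4
tcp_pos: [492.6, -14.5, 89.6]
tcp_rot: [0.882, 0.471, 0.0, -0.0]
contact_force: [-0.4, -0.6, 2.3]
grip_width: -0.2
```

```bash
python3 av.py
```

```text
Mz [-0.009 -0.027 -0.016  0.012  0.018] -0.004347706188722244
43.65 [ 4.9261e+02 -1.4450e+01  8.9560e+01 -4.8000e-01  6.0000e-02  3.0000e+00
  8.0000e-02  7.0000e-02 -0.0000e+00] sd [0.01 0.02 0.01 0.33 0.26 0.29] q7 -0.21313238482397623
turned 1.5706808144120412 -0.16494178730692943
```

send_rows([
  [[0,0,0,0,0,0.045,0],[0,0,0,0,0,0,0],[0,0,0,0,0,0,0]],
])

```text
clock: 44.02
tcp_pos: [492.6, -14.5, 89.1]
tcp_rot: [0.882, 0.471, 0.0, -0.0]
contact_force: [-1.7, 0.3, 4.3]
grip_width: -0.1
```

```bash
python3 av.py
```

```text
Mz [-0.055 -0.01   0.011  0.004 -0.008] -0.011496799211568152
44.27 [ 4.9261e+02 -1.4450e+01  8.9120e+01 -7.2000e-01  3.5000e-01  4.9000e+00
  8.0000e-02  1.3000e-01 -1.0000e-02] sd [0.01 0.01 0.01 0.42 0.43 0.27] q7 -0.21243990957871484
turned 1.570710809044889 0.18485514276503878
```

Both edges feel nearly the same as before the extra turn, so I'm comparing the nut's angle from the same viewpoint as the earlier picture.

send_rows([
  [[0,0,0,0,0,-0.6,0],[0,0,0,0,0,-0.5,0],[0,0,0,0,0,0,0],[0,0,0,0,0,0,0]],
])

```text
clock: 44.78
tcp_pos: [492.4, -14.4, 100.0]
tcp_rot: [0.882, 0.471, 0.0, -0.0]
contact_force: [-0.4, 1.0, 0.4]
grip_width: -0.0
```

```bash
python3 r.py w10.png; python3 - <<'E'
import cv2,numpy as np
a=cv2.imread('pics/w7.png')[60:240,120:380];b=cv2.imread('pics/w10.png')[60:240,120:380]
v=np.vstack([np.hstack([a,b])]); cv2.imwrite('pics/cmp.png',cv2.resize(v,(780,270)))
E
```

```text
44.83 [492.39 -14.4   99.93] F [-1.15 -0.36 -0.17] M [0.061 0.046 0.02 ] q [-0.661  0.437  0.756  2.083 -0.427  0.778 -0.229]
```

View pics/cmp.png

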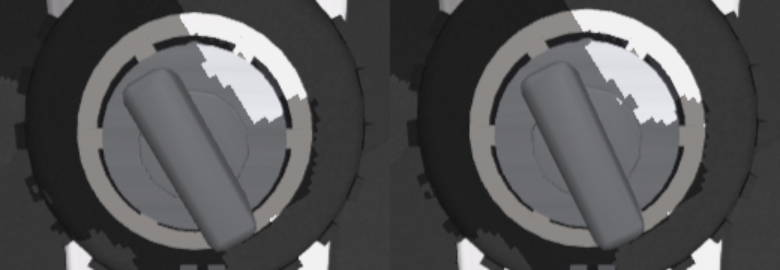

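The extra turn did take effect: the bar went from about 29° to 25° off vertical in the picture. Unchanged edge stiffness means both nubs were already loaded, so the first setting was nearer 7 N than I had reckoned. I'll back off 0.06 rad to 1.07 and repeat the final check.

send_rows([
  [[0,0,0,0,0,-4.5,0],[0,0,0,0,0,-4.2,40],[0,0,0,4.72,0,0,40],[0,0,-0.15,0,0,0,40],[0,0,-0.15,0,0,0,40],[0,0,-0.14,0,0,0,40],[0,0,0,0,0,0,40],[0,0,0,0,0,0,40],[0,0,0,0,0,0,40]],
])

```text
clock: 45.95
tcp_pos: [518.7, 24.8, 186.9]
tcp_rot: [0.758, 0.652, -0.0, -0.0]
contact_force: [-0.4, -1.0, 1.0]
grip_width: 34.4
```

```bash
python3 r.py w11.png; sed 's/range(5)/range(1)/' av.py > a1.py; python3 a1.py
```

```text
46.0 [518.69  24.8  186.95] F [0.18 0.72 0.34] M [-0.047  0.013 -0.027] q [-0.725  0.329  0.731  1.939 -0.264  0.97  -0.019]
Mz [-0.041] -0.04082555683987649
46.05 [ 5.1872e+02  2.4840e+01  1.8699e+02  9.0000e-02 -7.4000e-01  8.7000e-01
  5.0000e-02 -1.0000e-02 -4.0000e-02] sd [0. 0. 0. 0. 0. 0.] q7 -0.01913664205280842
turned 1.1315875807603335 34.027991890763786
```

View pics/w11.png

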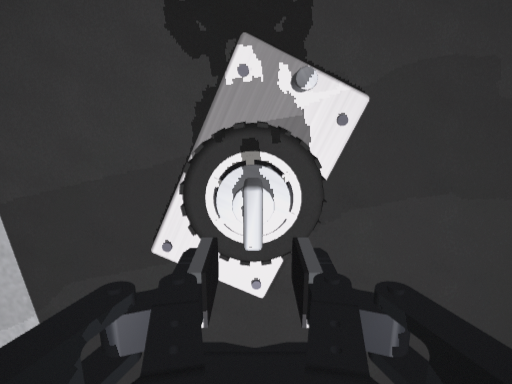

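The bar is again parallel and centred at (253,215). Gripping, then turning back 0.06 rad.

send_rows([
  [[0,0,0,0,0,3,40],[0,0,0,0,0,2.5,40],[0,0,0,0,0,1.2,40],[0,0,0,0,0,0.4,40],[0,0,0,0,0,0,40],[0,0,0,0,0,0,0],[0,0,0,0,0,0,0],[0,0,0,0,0,0,0],[0,0,0,0,0,0,0],[0,0,-0.03,0,0,0,0],[0,0,-0.03,0,0,0,0],[0,0,0,0,0,0,0]],
])

```text
clock: 47.55
tcp_pos: [517.8, 25.1, 116.8]
tcp_rot: [0.738, 0.675, -0.0, -0.001]
contact_force: [-6.3, 0.2, 8.9]
grip_width: 11.6
```

send_rows([
  [[0,0,0,0,0,0,0],[0,0,0,0,0,0,0]],
])

```text
clock: 47.8
tcp_pos: [517.8, 25.0, 116.8]
tcp_rot: [0.738, 0.675, -0.0, -0.001]
contact_force: [-5.4, 0.8, 7.6]
grip_width: 11.6
```

```bash
python3 a1.py
```

```text
Mz [0.036] 0.035653514538570685
47.85 [ 5.1781e+02  2.5090e+01  1.1679e+02 -4.9700e+00  1.1400e+00  7.4200e+00
  1.0000e-01  1.1500e+00  4.0000e-02] sd [0. 0. 0. 0. 0. 0.] q7 0.11536299814785589
turned 1.070540451892466 11.130464669739046
```

send_rows([
  [[0,0,0,0,0,0,40],[0,0,0,0,0,0,40],[0,0,0,0,0,0,40],[0,0,0,0,0,-3,40],[0,0,0,0,0,-4,40],[0,0,0,0,0,0,0],[0,0,0.17,0,0,0,0],[0,0,0.17,0,0,0,0],[0,0,0.16,0,0,0,0],[0,0,0,4.7,0,0,0],[0,0,0,0,0,0,0],[0,0,0,0,0,0,0]],
])

```text
clock: 49.35
tcp_pos: [544.3, 63.5, 185.2]
tcp_rot: [0.882, 0.472, -0.001, 0.0]
contact_force: [-0.0, -0.8, 0.5]
grip_width: 0.1
```

```bash
python3 a1.py
```

```text
Mz [-0.04] -0.03974292625002455
49.4 [ 5.4426e+02  6.3060e+01  1.8547e+02  1.0000e-02 -6.3000e-01  3.9000e-01
  1.0000e-02 -3.0000e-02 -4.0000e-02] sd [0. 0. 0. 0. 0. 0.] q7 -0.4481027883625384
turned 1.5713627358946116 0.014018707911750618
```

send_rows([
  [[0,0,0,0,0,3.5,0],[0,0,0,0,0,3.2,0],[0,0,0,0,0,2,0],[0,0,0,0,0,0.5,0],[0,0,0,0,0,0,0],[0,0,0,0,0,0,0],[0,0,0,0,0,0,0],[0,0,0,0,0,0,0]],
])

```text
clock: 50.4
tcp_pos: [545.0, 64.0, 94.5]
tcp_rot: [0.882, 0.471, 0.0, -0.0]
contact_force: [-0.6, 0.0, 0.2]
grip_width: 0.3
```

```bash
python3 a1.py
```

```text
Mz [0.025] 0.02495677069226421
50.45 [ 5.4499e+02  6.4010e+01  9.4330e+01 -3.1000e-01 -8.0000e-02  2.5000e-01
  3.0000e-02  3.0000e-02  2.0000e-02] sd [0. 0. 0. 0. 0. 0.] q7 -0.34931054100491954
turned 1.5705464138203407 0.04542700336867345
```

send_rows([
  [[0,0,0,0,0,0.2,0],[0,0,0,0,0,0.15,0],[0,0,0,0,0,0.08,0],[0,0,0,0,0,0,0],[0,0,0,0,0,0,0]],
])

```text
clock: 51.08
tcp_pos: [544.8, 63.9, 89.8]
tcp_rot: [0.882, 0.471, -0.0, -0.0]
contact_force: [-0.4, 0.1, 1.8]
grip_width: -0.0
```

```bash
sed 's/range(5)/range(3)/' av.py > a3.py; python3 a3.py
```

```text
Mz [ 0.006 -0.036  0.056] 0.008514828482502308
51.23 [ 5.4478e+02  6.3870e+01  8.9750e+01 -1.2200e+00  5.5000e-01  2.1200e+00
  6.0000e-02  2.3000e-01  1.0000e-02] sd [0.02 0.01 0.01 0.28 0.46 0.28] q7 -0.34443290030605744
turned 1.5707594891985432 0.1076765904815523
```

send_rows([
  [[0,0,0,0,0,0.06,0],[0,0,0,0,0,0,0],[0,0,0,0,0,0,0]],
])

```text
clock: 51.6
tcp_pos: [544.8, 63.9, 89.2]
tcp_rot: [0.882, 0.471, 0.0, -0.0]
contact_force: [-1.3, -0.0, 4.0]
grip_width: -0.0
```

```bash
python3 a3.py
```

```text
Mz [-0.018 -0.029 -0.046] -0.03100248655556508
51.75 [ 5.4484e+02  6.3870e+01  8.9220e+01 -2.5500e+00 -9.0000e-02  5.1700e+00
  4.0000e-02  5.1000e-01 -3.0000e-02] sd [0.   0.01 0.01 0.45 0.57 0.24] q7 -0.34379725492724794
turned 1.5707527715141678 0.07708821040069173
```

send_rows([
  [[0,0,0,0,0,-4,0],[0,0,0,0,0,-4,0],[0,0,0,0,0,0,0],[0,0,0,-4.7,0,0,0],[0,0,0,-4.7,0,0,0],[0,0,0,0,0,0,0],[0,0,0,0,0,4,0],[0,0,0,0,0,3,0],[0,0,0,0,0,0.3,0],[0,0,0,0,0,0,0],[0,0,0,0,0,0,0],[0,0,0,0,0,0,0]],
])

```text
clock: 53.25
tcp_pos: [493.2, -14.1, 96.9]
tcp_rot: [0.882, 0.472, 0.001, 0.0]
contact_force: [-0.1, -1.0, 0.5]
grip_width: 0.2
```

```bash
python3 a1.py
```

```text
Mz [0.109] 0.10897707084902841
53.3 [ 4.9312e+02 -1.4110e+01  9.6820e+01 -1.2000e-01  2.9000e-01  3.6000e-01
  5.0000e-02 -1.0000e-02  1.1000e-01] sd [0. 0. 0. 0. 0. 0.] q7 -0.21642473366847603
turned 1.570495371059266 0.08406180206618265
```

Post edge: 5.2 N at 89.2 mm, firm. Now the far edge.

send_rows([
  [[0,0,0,0,0,0.3,0],[0,0,0,0,0,0.25,0],[0,0,0,0,0,0.11,0],[0,0,0,0,0,0,0],[0,0,0,0,0,0,0],[0,0,0,0,0,0,0]],
])

```text
clock: 54.05
tcp_pos: [492.6, -14.2, 89.6]
tcp_rot: [0.882, 0.471, 0.0, -0.0]
contact_force: [-1.8, 1.6, 3.1]
grip_width: -0.1
```

```bash
python3 a3.py
```

```text
Mz [ 0.001 -0.006  0.005] 1.835885838163762e-05
54.2 [ 4.9258e+02 -1.4240e+01  8.9560e+01 -1.4000e+00  5.7000e-01  2.5400e+00
  2.0000e-01  2.1000e-01  0.0000e+00] sd [0.01 0.01 0.01 0.29 0.35 0.67] q7 -0.20618652233182702
turned 1.5706798041856578 -0.05112682614884437
```

send_rows([
  [[0,0,0,0,0,0.05,0],[0,0,0,0,0,0,0],[0,0,0,0,0,0,0]],
])

```text
clock: 54.58
tcp_pos: [492.6, -14.3, 89.1]
tcp_rot: [0.882, 0.471, 0.0, -0.0]
contact_force: [-2.2, 1.2, 4.8]
grip_width: -0.0
```

```bash
python3 a3.py
```

```text
Mz [ 0.009 -0.012  0.006] 0.001148164758591211
54.73 [ 4.9262e+02 -1.4240e+01  8.9080e+01 -1.4700e+00  1.0800e+00  4.9700e+00
  3.4000e-01  4.0000e-01  0.0000e+00] sd [0.01 0.01 0.   0.28 0.27 0.43] q7 -0.2054257022629156
turned 1.5706591404124035 -0.19830338355805063
```

send_rows([
  [[0,0,0,0,0,-2,0],[0,0,0,0,0,-4,0],[0,0,0,0,0,-4,0],[0,0,0,0,0,-3,0],[0,0,0,0,0,0,0],[0,0,0,0,0,0,0],[0,0,0,0,0,0,0]],
])

```text
clock: 55.6
tcp_pos: [492.0, -14.3, 218.0]
tcp_rot: [0.882, 0.471, -0.001, -0.0]
contact_force: [0.7, 0.8, 1.0]
grip_width: -0.5
```

```bash
python3 r.py w12.png
```

```text
55.65 [492.1  -14.4  218.09] F [-0.76  0.03  0.75] M [-0.043 -0.06  -0.   ] q [-0.818  0.259  0.905  1.968 -0.237  1.026 -0.394]
```

View pics/w12.png

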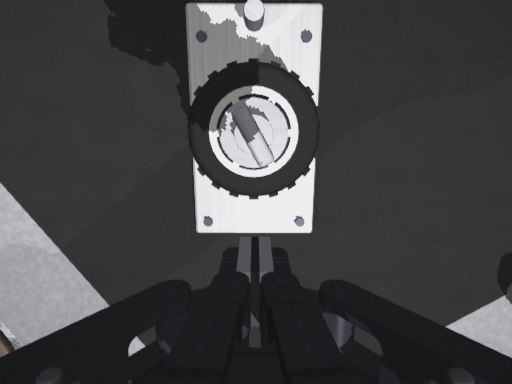

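The arm is clear. The wheel lies level at (254,130), and the nut sits turned at (253,133). Handing in.

```bash
python3 -c "
from h import *
print(ticket.sign_off())"
```

```text
the job is handed in; nothing more can be done
None
```

I took the play out of the bearing and handed the job in at about 55.7 s. The gripper was clear of everything and the wheel was level. I had no way to measure the washer load directly, so that figure is an estimate.

- **First rocking:** I pressed the post edge to about 10.4 N and then the far edge to about 8 N. Both met the stop at about 86.5 mm, which puts the play at roughly 2.0–2.2 mm.
- **Wing nut:** I turned it 1.05 rad clockwise and checked both edges. I then added 0.08 rad and checked both again. The edges felt much the same after that, so I backed off 0.06 rad. It ended at 1.07 rad, which should leave about 5–11 N on the washer.
- **Last check, in the order asked:** The post edge took 5.2 N with the fingertip at 89.2 mm, and the far edge took 5.0 N at 89.1 mm. Each gave only about 1 mm, springing back with no free travel, against about 5 mm at the same force at the start.
- **What disagreed:** The edges felt almost equally stiff at 1.05, 1.07 and 1.13 rad. So stiffness alone could not pin the load down, and I set the final angle mainly from the measured play. During the first part of turning, I pushed down on the nut with up to about 23 N, because I expected it to sink as it turned and it does not.

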